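# Load the wrapper guide plate into the spring board holder and press its bushes home

### The arm

A 6-joint arm with a two-finger parallel gripper is mounted at the origin on the work surface. World frame = base frame: x ahead of the robot, y to its left, z up, the work surface at z = 0. Lengths are in mm, angles in rad, forces in N, time in s.
With the tool pointing down it reaches from about 400 to 925 mm from the base axis. Payload 12.5 kg.
Tool frame: the origin (TCP) lies at the centre of the arm's flange, where the gripper is bolted on; the fingertips stand 190 mm ahead of it and the grasp point (between the pads) lies 171 mm ahead of it; z points along the fingers, y is the line along which they close (so a half turn about z gives the same grasp; the last joint's range is limited). The gripper opens to 95 mm and grips with 3 to 60 N. Pads are 20 mm wide; open, the fingers measure 119 mm over their backs; the gripper's body (75 mm by 180 mm) begins 59 mm behind the grasp point.
Start: joints at [1.097, 0.491, 1.559, -0, 1.092, -0.106], TCP at [224.704, 583.209, 404.761] pointing down, gripper open.
Joint ranges: [-3.1, 3.1], [-0.84, 2.19], [0.05, 2.79], [-1.13, 4.28], [0.06, 2.93], [-2.69, 2.69]. Speed limits (rad/s): [2.22, 2.22, 2.79, 3.14, 3.14, 3.14].

### API

Orientations are given as [roll, pitch, yaw] about the fixed x, y, z axes, in that order (R = Rz(yaw) Ry(pitch) Rx(roll)).
In Python, from cell import env, read_camera, search_frame, cut_out gives the robot as it stands. The module is installed in compiled form; this text tells all that it offers.
- The arm moves only by the tool move_arm, never from a script. Its argument "commands" is a list of rows, each a list of 3 entries, a list of its own where there are three numbers: the shift along the world's x, y, z normalised to -1 to 1, where 1 is 0.03 m, then the turn about the world's z normalised to -1 to 1, where 1 is 0.08 rad, then the opening, from -1 (shut) to 1 (fully open), so that 0 is half open. A call has 1 to 20 rows; each row shifts and turns the commanded pose from where the row before left it; what a row does not reach is not made up. A row lasts 1/12 s, in which the tool goes at most 41.7 mm and 7.16 degrees, less where a joint would pass 70% of its speed; a pose out of reach is approached as far as the arm can. A call with a number of a shift or a turn outside -1 to 1 is refused whole. A call with a gripper value outside its range is refused whole. The fingers move at their own pace and stop on an object; the grip force is fixed at half the most. Time passes only in rows, so rows that do not move let the fingers close. It gives the time, the measured TCP pose, the force, the opening and the grip force at its end, in the units of the state.
- env.state(): the state, without advancing time (a new reading comes with each control period).
- read_camera(name): name is "side" or "top" or "wrist"; returns a dict with "image" (420x560x3 uint8, red, green, blue), "fx", "fy", "cx", "cy" (pixels), "rvec" (rotation vector, rad) and "tvec" (3), from world to camera coordinates, as OpenCV has them. Camera axes: x right, y down, z forward; pixel columns grow to the right and rows downward; lengths in mm; the calibration is good to about 2 mm. A picture is of the moment at which its call begins. There is no depth.
- env.job_done(): hands the job in; it is judged then, once.
Trained networks look in a picture, given as the dict that the camera call returned (one of the last four; its "shot" number tells which), for a name from the list of things; names that differ only in an ending like _2 or _b are one class to them, and where a whole thing is asked for, a point or a joint stands for the part that bears it (a point fixed in the world has none). Each returns a list of dicts, best first, with "confidence" (0 to 1); they miss things now and then, are a little off and sometimes report something else, mostly with a low value. They report only what shows in the picture. A call takes as long as a camera call. They do not tell look-alikes from the thing itself.
- search_frame(thing, picture): "at" ([column, row] in pixels, amid what is visible of it).
- cut_out(thing, picture): "region" (420x560 bool, what is visible of it) and "at" ([column, row] in pixels, amid what is visible of it).
The state is a dict: "t": time; "joints": joint angles; "qvel": joint speeds; "tau": joint torques, N m; "eef_pos": TCP position; "tcp_rot": TCP orientation; "ft_force": force on the tool from outside, world axes, zero at the start; "moment": the same for the moment, N m; "opening": opening from 0.0 (shut) to 1.0 (fully open); "grip_force": force on a finger pad.
Only numpy, scipy, OpenCV 4.12 (cv2) and the standard library are available. Lean on these libraries where they do the work, as an engineer would, in place of code of your own. Each camera call takes 0.05 s, during which the arm holds its last target. There are 200 camera calls.

### The job

Slide the white guide plate off the loading shelf into the orange far jaw of the spring board holder, push it in against the spring until its near edge clears the near jaw, lower that edge and let the plate spring back so that it lies flat, centred and gripped by both jaws. Only then press the plate's two started brass bushes down until their shoulders are flush on the plate, leave the plate clamped, and do not disturb the other things on the bench.

Things in the scene. Friction and masses are not known exactly. Their poses are not given: they have to be found in the camera images.
- holder: Spring board holder fixed on the bench: blue base 325 x 130 x 12 mm. Origin on the bench surface midway between its two orange jaws at rest; x points from the near to the far jaw (the push direction, roughly away from the robot), y left of it, z up. A seated plate lies on the bed, underside at z = 20 mm, opens both jaws about 5 mm and is centred at x = 0 by their equal springs (jaws and bed are slippery)
- bed_mid (a point): middle of the flat, polished, slippery aluminium bed between the jaws, on its top, holder frame (0, 0, 20) mm; the bed spans x +-52, y +-40 mm
- shelf_front (a point): middle of the front edge of the flat steel loading shelf, on its top, holder frame (-64, 0, 39) mm; the shelf runs back to x = -190 and spans y +-60 mm; the edge lies just above and behind the near jaw's lip
- far_jaw (a joint): outward (+x of the holder) travel in m of the far jaw, 0 at rest, stop at 0.024; spring 1.8 N at rest plus 450 N/m, 12.6 N at the stop. With the plate's far edge in its groove, the near edge clears the near jaw's lip once this exceeds 0.015
- near_jaw (a joint): outward (-x of the holder) travel of the near jaw, 0 at rest, same spring and stop
- far_lip (a point): middle of the top inner edge of the far jaw's lip, at holder (55, 0, 36) mm at rest, moves with the jaw. Each jaw is 100 mm wide in y; below its 5 mm thick lip (z 31 to 36) is the groove for the plate's edge, z 19.5 to 31, 5 mm deep: at rest the groove bottoms are at x = +-60 and the lip tips at x = +-55
- near_lip (a point): the same of the near jaw (mirror image), at holder (-55, 0, 36) mm at rest; its flat lip top will not give way to a plate pressed on it from above
- plate: Loose white plastic guide plate 130 (x) x 90 (y) x 8 mm, about 0.23 kg, origin at the centre of its underside, x towards the far jaw, z up. It starts flat on the loading shelf, slightly askew. Pushed over the shelf's front edge it tips by itself: its far edge slides down onto the bed, its near end still rides on the shelf and the near lip
- rib_foot (a point): foot of the near face of the plate's blue cross rib, plate frame (-23, 0, 8) mm. Rib: x -23 to -15, y +-35, 20 mm tall above the plate's top. Shut fingers fit on the free 42 mm strip between it and the near edge (x = -65): there they can push the rib and press the plate down. Raised while still pushing hard on the rib they drag the plate up by friction: ease back first
- bush_a (a joint): depth of bush a in its bore: 0 = shoulder 8 mm above the plate, 0.008 m = shoulder down flush on the plate; starts at 0 to 0.002. It moves at about 9 N of push and stays where it is left
- bush_b (a joint): the same for bush b
- bush_a_top (a point): centre of the top face of brass bush a: shoulder 24 mm across and 4 mm thick, at x = 25, y = 25 mm of the plate; its top is 20 mm above the plate's underside when home. The axis is the plate's z
- bush_b_top (a point): the same for bush b, at x = 25, y = -25 mm of the plate
- spare_bush: bystander: spare brass bush, 24 mm across, 14 mm high, standing at the left (+y) of the holder; origin under it
- spanner: bystander: 150 mm steel spanner lying at the right (-y) of the holder
- grease_jar: bystander: jar 50 mm across, 50 mm high, at the left of the holder; origin under it
- spray_bottle: bystander: white bottle 70 mm across, 170 mm high, far left of the bench; origin under it
- cheese_0: bystander: white cheese 108 mm across, 36 mm high, on the wire rack at the right side of the bench
- cheese_1: bystander: second such cheese
- cheese_2: bystander: third such cheese
Mind the look-alikes: they are no part of the job. Leave any brown or pink look-alike of the plate alone.

How it is judged:
By the outcome, as a careful person would: the job done as asked, in the order asked, and still so for the second after the job is handed in, with the robot touching nothing.
It also fails if it takes over 54 s, if anything falls off the work surface, if the arm or the gripper's body presses on something with over 40 N, if the wrist force passes 120 N, or if a joint passes its speed limit or range.

## Working session

There is one attempt and no reset: what is moved stays moved. The work goes in short steps, Python scripts to look and compute and a tool call to move; the robot and the scene stay as the last step left them, time stands still between calls to the robot, and variables do not carry over. Pictures are saved under pics/ and viewed, at most 10 in all, crops included, and the job is handed in when it is done.

Besides the shell and the picture viewer there is one more tool, called after "Emit:" as a command line: name --argument value ..., lists and objects as JSON in quotes. move_arm: Moves the arm, as the interface text tells. Its arguments: {"type":"object","properties":{"commands":{"type":"array","items":{"type":"array"}}},"required":["commands"]}

```bash
mkdir -p pics
cat > h.py <<'E'
import numpy as np, cv2
from cell import env, read_camera, search_frame, cut_out
def save(n,im): cv2.imwrite('pics/'+n+'.png',cv2.cvtColor(im,cv2.COLOR_RGB2BGR))
def ray(p,uv,z):
    R=cv2.Rodrigues(np.array(p['rvec'],float))[0];t=np.array(p['tvec'],float).ravel()
    d=R.T@np.array([(uv[0]-p['cx'])/p['fx'],(uv[1]-p['cy'])/p['fy'],1]);c=-R.T@t
    return c+d*(z-c[2])/d[2]
def proj(p,X):
    K=np.array([[p['fx'],0,p['cx']],[0,p['fy'],p['cy']],[0,0,1]],float)
    return cv2.projectPoints(np.array(X,float).reshape(-1,1,3),np.array(p['rvec'],float),np.array(p['tvec'],float),K,None)[0].reshape(-1,2)
E
python3 - <<'E'
from h import *
s=env.state();print(s)
for n in('top','side'):
    p=read_camera(n);save(n+'0',p['image'])
    print(n,p['fx'],-cv2.Rodrigues(np.array(p['rvec'],float))[0].T@np.array(p['tvec']).ravel())
    for th,z in(('holder',12),('plate',47),('rib_foot',47),('far_lip',36),('near_lip',36),('bush_a_top',63),('shelf_front',39),('spare_bush',14),('grease_jar',50),('spanner',5)):
        for r in search_frame(th,p)[:4]:print(th,np.round(r['at']),round(r['confidence'],2),np.round(ray(p,r['at'],z)))
E
```

```text
{'t': 0.0, 'joints': array([ 1.09742690e+00,  4.91561330e-01,  1.55946613e+00, -2.85511956e-05,
        1.09169540e+00, -1.05552737e-01]), 'qvel': array([-3.71707215e-04, -1.18921570e-05, -6.63900241e-04,  1.23041626e-03,
       -1.90826868e-04, -1.56324085e-04]), 'tau': array([ 2.88718649e-03, -6.12657523e+01, -2.58189923e+01,  6.93963538e-02,
        4.80601320e-02, -1.14614941e-04]), 'eef_pos': array([224.67280746, 583.18101696, 404.15478493]), 'tcp_rot': array([-3.14046607e+00, -9.38939279e-05,  2.77378909e+00]), 'ft_force': array([ 0.56467995, -0.30559745, -0.752854  ]), 'moment': array([ 0.06248256, -0.01091802, -0.00263074]), 'grip_force': 0.0, 'opening': 1.0021918704817427}
top 396.86229092482455 [ 295.15110244  -83.86465798 1228.43039104]
holder [225. 178.] 0.58 [595.  99.  12.]
plate [299. 146.] 0.97 [ 691. -129.   47.]
plate [298. 204.] 0.87 [ 510. -130.   47.]
plate [167. 292.] 0.7 [241. 249.  47.]
plate [207. 208.] 0.66 [491. 146.  47.]
rib_foot [154. 144.] 0.84 [689. 319.  47.]
rib_foot [210. 213.] 0.83 [477. 134.  47.]
rib_foot [301. 206.] 0.82 [ 504. -139.   47.]
rib_
[... 680 characters left out ...]
1088.78230728]
holder [284. 202.] 0.71 [558.  63.  12.]
holder [304. 192.] 0.2 [657.  96.  12.]
plate [261. 189.] 0.92 [486. 131.  47.]
plate [341. 223.] 0.76 [ 672. -187.   47.]
plate [290. 237.] 0.74 [ 475. -196.   47.]
plate [193. 195.] 0.7 [232. 190.  47.]
rib_foot [262. 188.] 0.97 [493. 136.  47.]
rib_foot [294. 236.] 0.95 [ 489. -197.   47.]
rib_foot [192. 194.] 0.61 [230. 199.  47.]
rib_foot [340. 222.] 0.6 [ 671. -185.   47.]
far_lip [303. 191.] 0.64 [639.  70.  36.]
bush_a_top [307. 193.] 0.29 [634.  17.  63.]
shelf_front [285. 195.] 0.61 [563.  66.  39.]
grease_jar [285. 196.] 0.5 [555.  44.  50.]
grease_jar [263. 176.] 0.4 [529. 217.  50.]
spanner [290. 213.] 0.73 [554. -10.   5.]
```

Run:
```python
from h import *
p=cv2.imread('pics/top0.png')[110:310,110:350]
cv2.imwrite('pics/top0c.png',cv2.resize(p,(720,600),interpolation=cv2.INTER_CUBIC))
```

```text
(no output)
```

View pics/top0c.png

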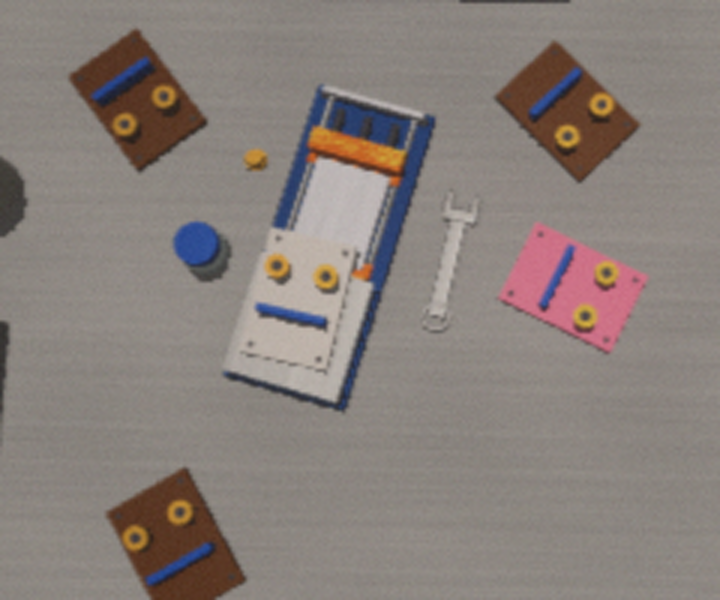

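The crop (3x, offset 110,110) shows these plate-like things in full-image pixels:
- Brown look-alikes at about (156,144), (299,146) and (168,292).
- A pink look-alike at (301,206).
- The white plate on the shelf at about (210,210), which is the right one.

The holder points up and slightly right, with its far jaw at (229,160).

Emit:
move_arm --commands '[[[0.6,-0.95,0],0,-1],[[0.6,-0.95,0],0,-1],[[0.6,-0.95,0],0,-1],[[0.6,-0.95,0],0,-1],[[0.6,-0.95,0],0,-1],[[0.6,-0.95,0],0,-1],[[0.6,-0.95,0],0,-1],[[0.6,-0.95,0],0,-1],[[0.6,-0.95,0],0,-1],[[0.6,-0.95,0],0,-1],[[0.6,-0.95,0],0,-1],[[0.6,-0.95,0],0,-1],[[0.6,-0.95,0],0,-1],[[0.6,-0.95,0],0,-1],[[0.6,-0.95,0],0,-1],[[0,0,0],0,-1],[[0,0,0],0,-1],[[0,0,0],0,-1]]'

```text
t: 2.6
eef_pos: [494.5, 155.8, 404.7]
tcp_rot: [3.142, -0.0, 2.773]
ft_force: [-0.3, 0.0, -0.7]
opening: 0.006
grip_force: 0.0
```

Run:
```python
from h import *
s=env.state();print(s['eef_pos'],s['tcp_rot'],s['opening'])
p=read_camera('wrist');save('w1',p['image'])
print(p['fx'],-cv2.Rodrigues(np.array(p['rvec'],float))[0].T@np.array(p['tvec']).ravel())
for th,z in(('holder',12),('plate',47),('rib_foot',47),('far_lip',36),('near_lip',36),('bush_a_top',63),('shelf_front',39)):
        for r in search_frame(th,p)[:3]:print(th,np.round(r['at']),round(r['confidence'],2),np.round(ray(p,r['at'],z)))
```

```text
[494.46703179 155.84707894 404.68789199] [ 3.14152351e+00 -3.97095113e-04  2.77319225e+00] 0.006247952798684082
303.5848494792202 [420.93752322 185.62432578 383.62074325]
holder [237. 143.] 0.58 [425. 135.  12.]
plate [441. 275.] 0.95 [661. 311.  47.]
plate [ 88. 266.] 0.62 [494. -87.  47.]
plate [132. 352.] 0.62 [626. -99.  47.]
rib_foot [131. 352.] 0.74 [ 625. -101.   47.]
rib_foot [441. 278.] 0.73 [665. 310.  47.]
rib_foot [ 88. 267.] 0.68 [495. -89.  47.]
near_lip [224. 233.] 0.43 [518.  81.  36.]
near_lip [240. 141.] 0.42 [425. 143.  36.]
bush_a_top [427. 292.] 0.58 [666. 285.  63.]
bush_a_top [286. 218.] 0.56 [519. 160.  63.]
bush_a_top [ 63. 292.] 0.51 [ 510. -120.   63.]
shelf_front [235. 138.] 0.94 [420. 138.  39.]
```

View pics/w1.png

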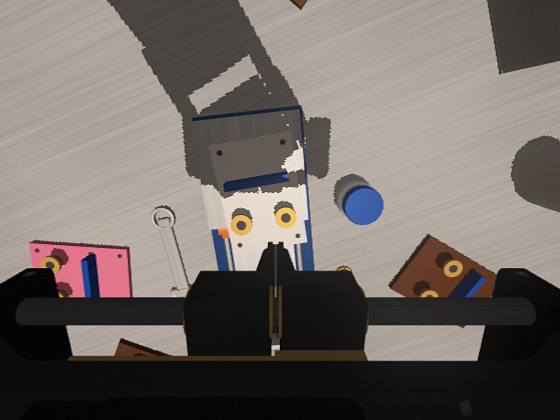

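Run:
```python
from h import *
p=read_camera('wrist')
P=lambda u,z:np.round(ray(p,u,z),1)[:2]
for n,u,z in(('shelfR',(192,121),39),('shelfL',(301,107),39),('holeNR',(219,153),47),('holeNL',(282,142),47),('holeFR',(240,245),47),('holeFL',(298,236),47),('bushR',(241,225),66),('bushL',(285,217),66),('ribR',(224,186),67),('ribL',(288,175),67),('baseL',(314,270),12)):print(n,P(u,z))
t=read_camera('top')
print('top')
c=lambda x,y:(110+x/3,110+y/3)
for n,u,z in(('farlipL',(312,150),36),('farlipR',(403,170),36),('jawL',(312,128),36),('jawR',(408,150),36),('shR',(337,405),39),('shL',(225,373),39),('bL',(277,266),66),('bR',(326,277),66),('baseFR',(435,118),12),('baseFL',(320,85),12),('shFrontL',(268,228),39),('shFrontR',(373,280),39)):print(n,np.round(ray(t,c(*u),z),1)[:2])
```

```text
shelfR [386.2 102.2]
shelfL [415.2 217.7]
holeNR [427.9 117.3]
holeNL [441.6 185.7]
holeFR [535.9  96.5]
holeFL [549.9 165. ]
bushR [507.9 111.9]
bushL [516.6 160.4]
ribR [460.9 112.2]
ribL [474.3 179.6]
baseL [617.2 166.4]
top
farlipL [644.4 133. ]
farlipR [625.  38.]
jawL [668.  134.1]
jawR [646.5  33.6]
shR [380.9  94.8]
shL [410.6 208.5]
bL [515.7 156.6]
bR [505.6 107.4]
baseFR [689.3   8.5]
baseFL [723.2 132.3]
shFrontL [560.1 173.4]
shFrontR [508.4  64. ]
```

The wrist view shows the white plate on the shelf: bushes at (241,225) and (285,217), rib at (256,181), with the shelf's back edge running from (192,121) to (301,107). I need one closer look at the far jaw to get the holder's yaw.

Emit:
move_arm --commands '[[[1,-0.3,0],0.6,-1],[[1,-0.3,0],0.6,-1],[[1,-0.3,0],0,-1],[[1,-0.3,0],0,-1],[[1,-0.3,0],0,-1],[[0,0,0],0,-1],[[0,0,0],0,-1],[[0,0,0],0,-1]]'

```text
t: 3.77
eef_pos: [644.3, 110.9, 404.3]
tcp_rot: [-3.141, -0.001, 2.87]
ft_force: [-1.1, 1.0, 0.1]
opening: 0.006
grip_force: 0.0
```

Run:
```python
from h import *
s=env.state();print(s['eef_pos'],s['tcp_rot'])
p=read_camera('wrist');save('w2',p['image'])
np.save('w2.npy',np.r_[p['fx'],p['fy'],p['cx'],p['cy'],np.ravel(p['rvec']),np.ravel(p['tvec'])])
```

```text
[644.25935328 110.85273009 404.31821742] [-3.14136939e+00 -1.10053584e-03  2.86973431e+00]
```

View pics/w2.png

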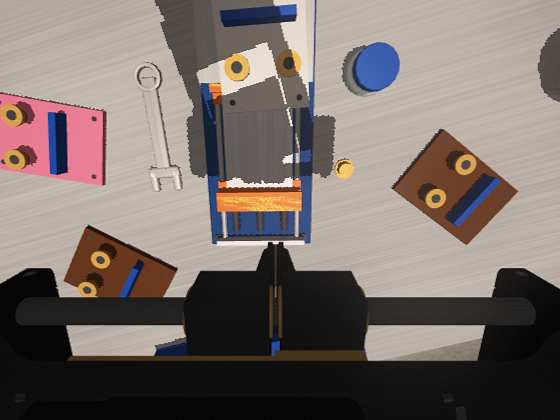

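Run:
```python
from h import *
a=np.load('w2.npy');p=dict(fx=a[0],fy=a[1],cx=a[2],cy=a[3],rvec=a[4:7],tvec=a[7:])
d={}
for n,u,z in(('lipR',(217,193),36),('lipL',(301,187),36),('outR',(217,211),36),('outL',(302,207),36),('baseFR',(213,243),12),('baseFL',(311,241),12),('baseL',(313,100),12),('shelfFR',(198,84),39),('railR',(222,120),20),('bushR',(236,67),66),('bushL',(288,63),66),('hFR',(233,102),47),('hFL',(300,97),47),('spare',(345,169),10)):
    d[n]=ray(p,u,z)[:2];print(n,np.round(d[n],1))
for a,b in(('lipR','lipL'),('outR','outL'),('baseFR','baseFL')):
    v=d[b]-d[a];print(a,np.round((d[a]+d[b])/2,1),np.hypot(*v).round(1),-np.arctan2(v[0],v[1]).round(3))
```

```text
lipR [624.8  46.6]
lipL [644.3 143. ]
outR [645.6  39.6]
outL [668.  138.2]
baseFR [691.  14.]
baseFL [722.9 138.6]
baseL [554.7 182. ]
shelfFR [507.8  65.7]
railR [547.9  75.5]
bushR [508.1 111.1]
bushL [518.1 159.8]
hFR [535.4  96.6]
hFL [549.5 165.1]
spare [642.8 201.4]
lipR [634.6  94.8] 98.4 -0.2
outR [656.8  88.9] 101.2 -0.223
baseFR [706.9  76.3] 128.6 -0.25
```

The view shows the far lip at (217–301, 190), the base's far edge at row 242, and the bushes at (236,67) and (288,63). From this I get:
- **Holder:** origin at about (582.6, 108.4), yaw -0.255.
- **Plate:** at about (488.7, 140.7), yaw -0.195. That puts it 8 mm left of the holder's centre line and 0.06 rad askew.

I'll grasp the rib by its ends to align the plate while it is still on the shelf.

Emit:
move_arm --commands '[[[-0.96,0.19,0],0.16,1],[[-0.96,0.19,0],0.16,1],[[-0.96,0.19,-0.3],0.16,1],[[-0.96,0.19,-0.6],0.16,1],[[-0.96,0.19,-0.6],0.16,1],[[-0.99,0.18,-0.6],0.16,1],[[0,0,-1],0,1],[[0,0,-0.5],0,1],[[0,0,0],0,1],[[0,0,0],0,1],[[0,0,0],0,1]]'

```text
t: 4.73
eef_pos: [471.1, 144.8, 297.9]
tcp_rot: [3.141, 0.001, 2.947]
ft_force: [1.2, -0.2, -0.4]
opening: 0.715
grip_force: 0.0
```

Run:
```python
from h import *
s=env.state();print(s['eef_pos'],s['tcp_rot'],s['opening'])
p=read_camera('wrist');save('w3',p['image'])
np.save('w3.npy',np.r_[p['fx'],p['fy'],p['cx'],p['cy'],np.ravel(p['rvec']),np.ravel(p['tvec'])])
e=s['eef_pos'];y=s['tcp_rot'][2];v=np.array([np.sin(y),-np.cos(y),0])
print(proj(p,[[e[0],e[1],67],*(np.array([e[0],e[1],67])+v*k for k in(-35,35))]).round())
```

```text
[471.06063943 144.79966916 297.88448911] [3.14097882e+00 1.35919616e-03 2.94690510e+00] 0.7145613229470781
[[274. 235.]
 [226. 235.]
 [321. 235.]]
```

View pics/w3.png

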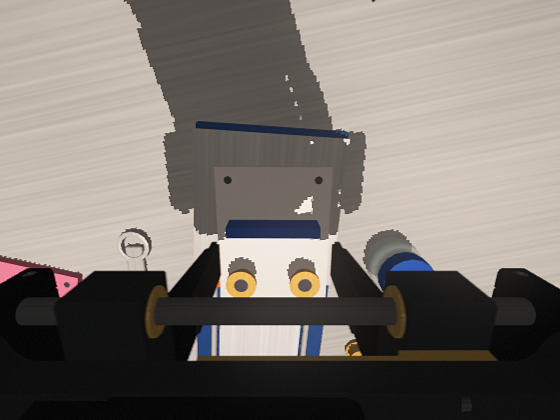

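The rib spans (226–321, 230) and is square to the image, matching the predicted grasp (226/321, 235). I'll descend and grip.

Emit:
move_arm --commands '[[[0,0,-0.6],0,1],[[0,0,-0.6],0,1],[[0,0,-0.6],0,1],[[0,0,0],0,1],[[0,0,0],0,1],[[0,0,0],0,0.4],[[0,0,0],0,0.2],[[0,0,0],0,0.2],[[0,0,0],0,0.2],[[0,0,0],0,0.2],[[0,0,0],0,0.2]]'

```text
t: 5.7
eef_pos: [471.0, 144.6, 243.3]
tcp_rot: [3.141, 0.001, 2.947]
ft_force: [-1.2, -0.5, 6.4]
opening: 0.729
grip_force: 30.0
```

Emit:
move_arm --commands '[[[0.2,-0.1,0],-0.15,0.2],[[0.2,-0.1,0],-0.15,0.2],[[0.2,-0.1,0],-0.15,0.2],[[0.2,-0.1,0],-0.15,0.2],[[0.2,-0.1,0],-0.15,0.2],[[0,0,0],0,0.2],[[0,0,0],0,0.2],[[0,0,0],0,0.2],[[0,0,0],0,1],[[0,0,0],0,1],[[0,0,0],0,1],[[0,0,0],0,1],[[0,0,1],0,1],[[0,0,1],0,1],[[-0.5,0.13,0],0,-1],[[-0.5,0.13,0],0,-1],[[0,0,0],0,-1],[[0,0,0],0,-1]]'

```text
t: 7.2
eef_pos: [470.9, 137.6, 302.9]
tcp_rot: [3.141, 0.0, 2.887]
ft_force: [0.8, -0.9, 0.8]
opening: 0.775
grip_force: 0.0
```

Run:
```python
from h import *
s=env.state();print(s['eef_pos'],s['tcp_rot'],s['opening'],s['ft_force'])
p=read_camera('wrist');save('w4',p['image'])
np.save('w4.npy',np.r_[p['fx'],p['fy'],p['cx'],p['cy'],np.ravel(p['rvec']),np.ravel(p['tvec'])])
```

```text
[470.8667587  137.57215247 302.92719641] [3.14144785e+00 1.25665239e-04 2.88723328e+00] 0.7752625108816111 [ 0.82327603 -0.85094058  0.82614811]
```

View pics/w4.png

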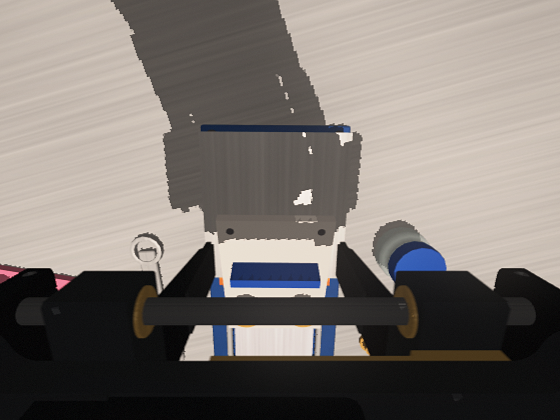

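After alignment the plate's holes (230, 322) and rib (231–320) are centred on the shelf edges (205–346), with the same heading. Next I'll lower the shut fingers behind the rib and push.

Emit:
move_arm --commands '[[[0.1,-0.03,0],0,-1],[[0,0,0],0,-1],[[0,0,0],0,-1],[[0,0,0],0,-1],[[0,0,0],0,-1],[[0,0,0],0,-1],[[0,0,-0.7],0,-1],[[0,0,-0.7],0,-1],[[0,0,-0.5],0,-1],[[0,0,-0.16],0,-1],[[0,0,0],0,-1],[[0,0,0],0,-1]]'

```text
t: 8.25
eef_pos: [474.2, 136.6, 241.3]
tcp_rot: [3.142, -0.0, 2.887]
ft_force: [-0.7, 0.2, 0.5]
opening: 0.003
grip_force: 0.0
```

Emit:
move_arm --commands '[[[0.161,-0.042,0],0,-1],[[0.161,-0.042,0],0,-1],[[0.161,-0.042,0],0,-1],[[0.161,-0.042,0],0,-1],[[0.161,-0.042,0],0,-1],[[0.161,-0.042,0],0,-1],[[0.161,-0.042,0],0,-1],[[0.161,-0.042,0],0,-1],[[0.161,-0.042,-0.02],0,-1],[[0.161,-0.042,-0.02],0,-1],[[0.161,-0.042,-0.03],0,-1],[[0.161,-0.042,-0.03],0,-1],[[0.161,-0.042,-0.03],0,-1],[[0,0,0],0,-1],[[0,0,0],0,-1]]'

```text
t: 9.5
eef_pos: [537.0, 120.0, 236.9]
tcp_rot: [3.141, 0.0, 2.886]
ft_force: [0.5, -0.3, 0.1]
opening: 0.005
grip_force: 0.0
```

Run:
```python
from h import *
s=env.state();print(s['eef_pos'],s['ft_force'],s['moment'])
p=read_camera('wrist');w=p['image'][120:360,150:400]
q=read_camera('side');v=q['image'][140:240,220:345]
im=np.hstack([cv2.resize(w,(400,384),interpolation=3),cv2.resize(v,(400,384),interpolation=2)])
save('m5',im)
```

```text
[537.01480323 120.03191754 236.87506451] [ 0.4873995  -0.27348758  0.10024312] [0.00548433 0.01351716 0.02273457]
```

View pics/m5.png

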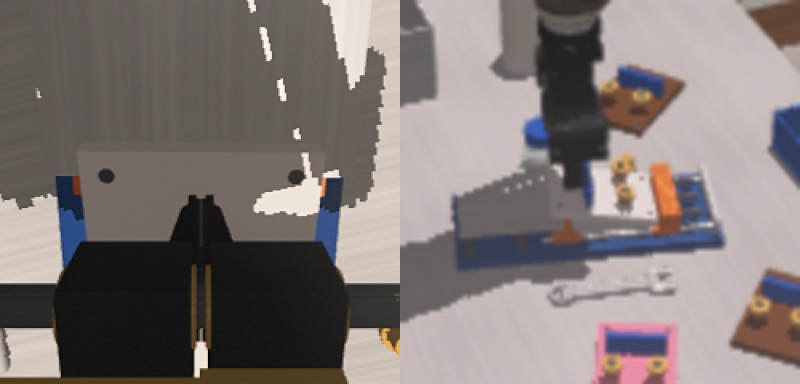

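The plate is tipped with its far edge at the far jaw (side crop, jaw at (665,200)). Its near edge is still on the shelf, and it is centred on the fingers. Pushing on into the groove.

Emit:
move_arm --commands '[[[0.161,-0.042,-0.03],0,-1],[[0.161,-0.042,-0.03],0,-1],[[0.1,-0.026,-0.02],0,-1],[[0.1,-0.026,-0.02],0,-1],[[0.1,-0.026,0],0,-1],[[0,0,0],0,-1],[[0,0,0],0,-1]]'

```text
t: 10.18
eef_pos: [555.1, 115.3, 233.5]
tcp_rot: [-3.141, -0.003, 2.886]
ft_force: [-4.5, 2.8, -0.9]
opening: 0.002
grip_force: 2.6
```

Emit:
move_arm --commands '[[[0.065,-0.017,0],0,-1],[[0.065,-0.017,0],0,-1],[[0.065,-0.017,0],0,-1],[[0,0,0],0,-1],[[0,0,0],0,-1]]'

```text
t: 10.6
eef_pos: [560.5, 113.9, 233.4]
tcp_rot: [-3.141, -0.004, 2.887]
ft_force: [-7.3, 3.2, 0.0]
opening: 0.002
grip_force: 3.8
```

Emit:
move_arm --commands '[[[0.065,-0.017,0],0,-1],[[0.065,-0.017,0],0,-1],[[0.033,-0.008,0],0,-1],[[0,0,0],0,-1],[[0,0,0],0,-1]]'

```text
t: 11.02
eef_pos: [565.0, 112.8, 233.2]
tcp_rot: [-3.14, -0.005, 2.887]
ft_force: [-9.7, 4.9, 0.4]
opening: 0.002
grip_force: 4.9
```

Run:
```python
from h import *
s=env.state();print(s['eef_pos'],s['ft_force'],s['moment'])
p=read_camera('wrist');w=p['image'][120:360,150:400]
q=read_camera('side');v=q['image'][170:220,260:322]
im=np.hstack([cv2.resize(w,(400,384),interpolation=3),cv2.resize(v,(400,384),interpolation=2)])
save('m6',im)
```

```text
[565.0481762  112.76031253 233.24226414] [-9.68210918  4.89882747  0.36338885] [0.74766264 1.69090416 0.04508249]
```

View pics/m6.png

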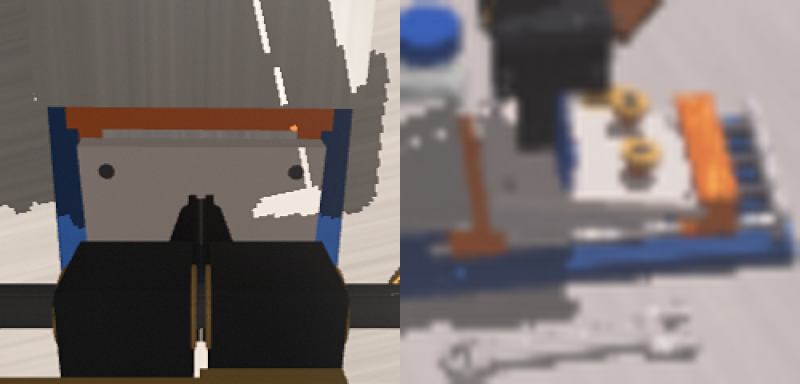

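The near jaw (orange) and a gap are visible between its lip and the plate's near edge at row 130, so the edge is clear. The push force of 10.6 N means about 19 mm of jaw travel. Lowering the near edge.

Emit:
move_arm --commands '[[[0,0,-0.1],0,-1],[[0,0,-0.1],0,-1],[[0,0,-0.1],0,-1],[[0,0,-0.1],0,-1],[[0,0,0],0,-1],[[0,0,0],0,-1]]'

```text
t: 11.62
eef_pos: [564.9, 112.8, 221.1]
tcp_rot: [-3.14, -0.006, 2.887]
ft_force: [-9.4, 3.9, 0.5]
opening: 0.007
grip_force: 5.3
```

Emit:
move_arm --commands '[[[0,0,-0.05],0,-1],[[0,0,-0.05],0,-1],[[0,0,0],0,-1],[[0,0,0],0,-1]]'

```text
t: 11.95
eef_pos: [564.8, 112.8, 218.6]
tcp_rot: [-3.14, -0.005, 2.887]
ft_force: [-11.6, 3.5, 4.5]
opening: -0.002
grip_force: 6.0
```

Emit:
move_arm --commands '[[[0,0,-0.04],0,-1],[[0,0,0],0,-1],[[0,0,0],0,-1]]'

```text
t: 12.2
eef_pos: [564.8, 112.8, 218.4]
tcp_rot: [-3.14, -0.005, 2.887]
ft_force: [-15.7, 2.9, 16.6]
opening: 0.002
grip_force: 13.8
```

Run:
```python
from h import *
p=read_camera('wrist');w=p['image'][120:360,150:400]
q=read_camera('side');v=q['image'][170:220,260:322]
im=np.hstack([cv2.resize(w,(400,384),interpolation=3),cv2.resize(v,(400,384),interpolation=2)])
save('m7',im)
```

```text
(no output)
```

View pics/m7.png

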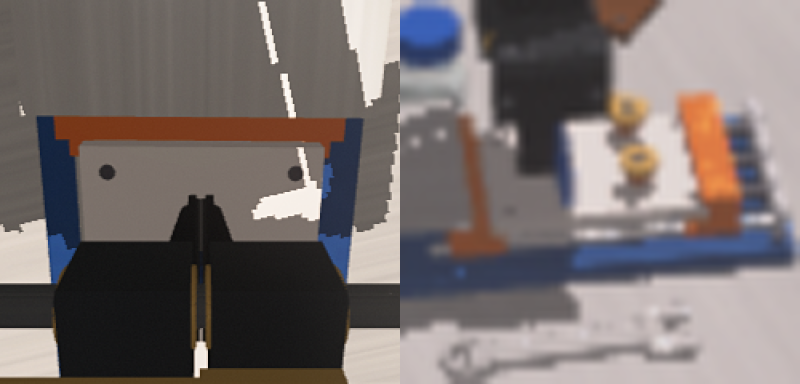

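The plate lies flat, with its near edge below the lip and clear of the near jaw. Easing back with a light press.

Emit:
move_arm --commands '[[[-0.065,0.017,0.01],0,-1],[[-0.065,0.017,0],0,-1],[[-0.065,0.017,0],0,-1],[[-0.065,0.017,0],0,-1],[[-0.065,0.017,0],0,-1],[[-0.065,0.017,0],0,-1],[[-0.065,0.017,0],0,-1],[[0,0,0],0,-1],[[0,0,0],0,-1]]'

```text
t: 13.05
eef_pos: [552.6, 115.9, 218.4]
tcp_rot: [-3.142, 0.0, 2.887]
ft_force: [-3.4, -0.5, 5.1]
opening: 0.005
grip_force: 3.8
```

Emit:
move_arm --commands '[[[-0.065,0.017,0.01],0,-1],[[-0.065,0.017,0.01],0,-1],[[-0.065,0.017,0],0,-1],[[0,0,0],0,-1],[[0,0,0],0,-1]]'

```text
t: 13.47
eef_pos: [546.7, 117.7, 218.7]
tcp_rot: [3.141, 0.0, 2.887]
ft_force: [-0.0, -0.2, 0.9]
opening: 0.005
grip_force: 0.0
```

Emit:
move_arm --commands '[[[0,0,0.3],0,-1],[[0,0,1],0,-1],[[0,0,1],0,-1],[[0.6,-0.16,0.8],0,-1],[[1,-0.26,0.6],0,-1],[[1,-0.26,0],0,-1],[[0.7,-0.17,0],0,-1],[[0,0,0],0,-1],[[0,0,0],0,-1],[[0,0,0],0,-1]]'

```text
t: 14.3
eef_pos: [645.0, 92.2, 329.8]
tcp_rot: [-3.141, -0.001, 2.887]
ft_force: [-0.7, 0.0, 0.2]
opening: 0.001
grip_force: 0.0
```

Run:
```python
from h import *
s=env.state();print(s['eef_pos'],s['tcp_rot'],s['ft_force'])
p=read_camera('wrist');save('w8',p['image'])
np.save('w8.npy',np.r_[p['fx'],p['fy'],p['cx'],p['cy'],np.ravel(p['rvec']),np.ravel(p['tvec'])])
for r in search_frame('bush_a_top',p)[:5]:print(np.round(r['at'],1),round(r['confidence'],2),np.round(ray(p,r['at'],47)))
print(proj(p,[[613.1,126.3,47],[600.5,77.9,47]]).round())
```

```text
[645.01381658  92.21026324 329.77712784] [-3.14146438e+00 -9.20987054e-04  2.88662566e+00] [-0.72782874  0.043921    0.24336205]
[303.8 176.1] 0.83 [617. 126.  47.]
[488.5 213.2] 0.56 [692. 279.  47.]
[[303. 172.]
 [245. 172.]]
```

View pics/w8.png

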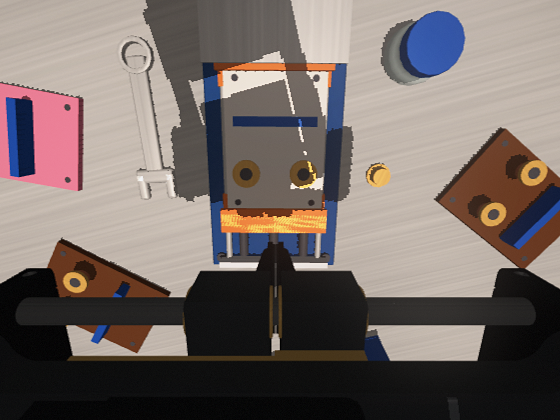

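The plate is gripped by both jaws and straight, with its far holes at row 203 and near holes at row 77. Bush b is at (246,174) and bush a at (303,174), about 2 mm from the prediction, so bush a is at about (615, 125.8). Pressing bush a.

Emit:
move_arm --commands '[[[-0.5,0.56,0],0,-1],[[-0.5,0.56,-0.5],0,-1],[[0,0,-1],0,-1],[[0,0,-0.9],0,-1],[[0,0,-0.3],0,-1],[[0,0,-0.2],0,-1],[[0,0,0],0,-1],[[0,0,0],0,-1]]'

```text
t: 15.07
eef_pos: [616.0, 125.6, 243.8]
tcp_rot: [3.141, 0.001, 2.887]
ft_force: [-0.1, -0.3, 0.4]
opening: 0.004
grip_force: 0.0
```

Emit:
move_arm --commands '[[[0,0,-0.1],0,-1],[[0,0,-0.1],0,-1],[[0,0,-0.05],0,-1],[[0,0,0],0,-1],[[0,0,0],0,-1]]'

```text
t: 15.48
eef_pos: [615.9, 125.6, 235.9]
tcp_rot: [3.141, 0.001, 2.887]
ft_force: [-0.1, -0.5, 3.9]
opening: 0.002
grip_force: 2.2
```

Emit:
move_arm --commands '[[[0,0,-0.05],0,-1],[[0,0,-0.05],0,-1],[[0,0,-0.05],0,-1],[[0,0,0],0,-1],[[0,0,0],0,-1]]'

```text
t: 15.9
eef_pos: [615.9, 125.6, 231.5]
tcp_rot: [3.141, 0.001, 2.887]
ft_force: [-0.1, -0.3, 5.8]
opening: 0.004
grip_force: 3.0
```

Emit:
move_arm --commands '[[[0,0,-0.05],0,-1],[[0,0,0],0,-1],[[0,0,0],0,-1]]'

```text
t: 16.15
eef_pos: [615.9, 125.6, 230.3]
tcp_rot: [3.141, 0.001, 2.887]
ft_force: [-1.5, -1.7, 9.6]
opening: 0.003
grip_force: 4.8
```

Emit:
move_arm --commands '[[[0,0,-0.04],0,-1],[[0,0,0],0,-1],[[0,0,0],0,-1]]'

```text
t: 16.4
eef_pos: [615.8, 125.6, 230.2]
tcp_rot: [3.141, 0.002, 2.887]
ft_force: [-5.1, -1.6, 20.7]
opening: 0.006
grip_force: 10.3
```

Emit:
move_arm --commands '[[[0,0,-0.03],0,-1],[[0,0,0],0,-1],[[0,0,0],0,-1]]'

```text
t: 16.65
eef_pos: [615.8, 125.6, 230.1]
tcp_rot: [3.141, 0.002, 2.887]
ft_force: [-7.3, -1.9, 29.0]
opening: 0.007
grip_force: 14.5
```

Bush a is home: it is rigid at 29 N, at the expected height. Now bush b.

Emit:
move_arm --commands '[[[0,0,0.4],0,-1],[[0,0,0.6],0,-1],[[-0.21,-0.8,0],0,-1],[[-0.21,-0.81,0],0,-1],[[0,0,0],0,-1],[[0,0,-0.3],0,-1],[[0,0,-0.2],0,-1],[[0,0,0],0,-1],[[0,0,0],0,-1]]'

```text
t: 17.4
eef_pos: [603.1, 78.1, 241.2]
tcp_rot: [-3.141, -0.001, 2.887]
ft_force: [0.4, 0.0, 0.8]
opening: 0.007
grip_force: 0.0
```

Emit:
move_arm --commands '[[[0,0,-0.1],0,-1],[[0,0,-0.1],0,-1],[[0,0,-0.1],0,-1],[[0,0,-0.05],0,-1],[[0,0,0],0,-1],[[0,0,0],0,-1]]'

```text
t: 17.9
eef_pos: [603.2, 77.8, 231.9]
tcp_rot: [3.141, 0.001, 2.887]
ft_force: [-0.4, 1.9, 4.1]
opening: 0.002
grip_force: 1.9
```

Emit:
move_arm --commands '[[[0,0,-0.05],0,-1],[[0,0,-0.04],0,-1],[[0,0,0],0,-1],[[0,0,0],0,-1]]'

```text
t: 18.23
eef_pos: [603.2, 77.8, 230.3]
tcp_rot: [3.141, 0.001, 2.887]
ft_force: [-4.0, 3.0, 14.5]
opening: 0.004
grip_force: 7.9
```

Emit:
move_arm --commands '[[[0,0,-0.05],0,-1],[[0,0,0],0,-1],[[0,0,0],0,-1]]'

```text
t: 18.48
eef_pos: [603.1, 77.8, 230.1]
tcp_rot: [3.141, 0.002, 2.887]
ft_force: [-9.1, 2.2, 29.6]
opening: 0.002
grip_force: 15.1
```

Both bushes are home. I'll lift clear and check.

Emit:
move_arm --commands '[[[0,0,0.4],0,-1],[[0,0,1],0,-1],[[0.4,0.1,1],0,-1],[[0.5,0.2,1],0,-1],[[0.5,0.2,0],0,-1],[[0,0,0],0,-1],[[0,0,0],0,-1],[[0,0,0],0,-1]]'

```text
t: 19.15
eef_pos: [644.5, 92.3, 328.4]
tcp_rot: [-3.141, -0.002, 2.887]
ft_force: [-0.2, 0.4, 0.9]
opening: 0.003
grip_force: 0.0
```

Run:
```python
from h import *
s=env.state();print(s['eef_pos'],s['ft_force'])
p=read_camera('wrist');w=p['image'][40:260,170:390]
q=read_camera('side');v=q['image'][165:225,240:330]
save('m9',np.hstack([cv2.resize(w,(400,400),interpolation=2),cv2.resize(v,(400,400),interpolation=2)]))
```

```text
[644.53658117  92.30565982 328.39805102] [-0.20806156  0.41882227  0.91790379]
```

View pics/m9.png

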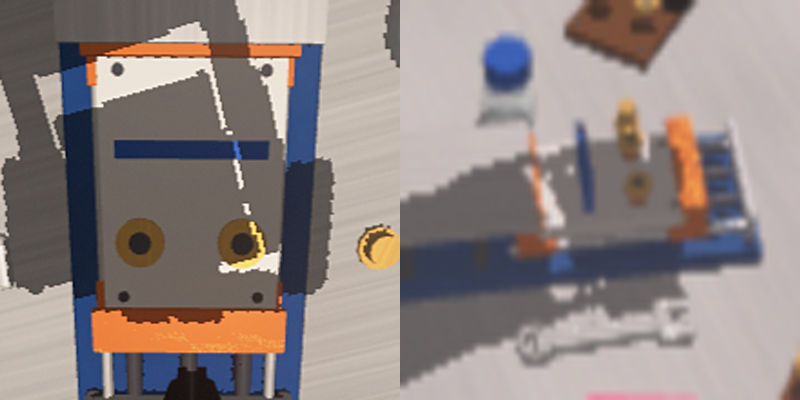

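The plate is flat and centred between both jaws, with holes 11–13 px from each lip. Both bushes are down and the neighbouring items are undisturbed.

```bash
python3 -c "
from cell import env
print(env.job_done())"
```

```text
the job is handed in; nothing more can be done
None
```

The job is handed in: the white plate lies flat, centred and gripped by both jaws, and both bushes were then pressed flush (rigid at about 29 N each). It took about 19 s of the 54 s allowed, and nothing else I could see in the last camera views had moved.

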